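# Pack the pump spare-parts kit into its nested tray

### The job

Make up the pump spare-parts kit: put the steel coupling, the brass fitting, the ball bearing and the small slim carton with the red stripe into the blue kit tray, each upright and fully down in the one pocket that is made for it. The wider carton with the green stripe and the plain spacer ring belong to another order, so leave them standing where they are. Set the parts down, do not drop them.

Things in the scene. Friction and masses are not known exactly. Their poses are not given: they have to be found in the camera images.
- coupling: steel pump coupling, standing: a spool with a round flange at each end, 52 mm across the flanges, 50 mm tall, 0.2 to 0.4 kg. Lower flange 0 to 14 mm high, waist 34 mm across from 17 to 33 mm, upper flange 33 to 47 mm, small bolt heads above it. Take it across the upper flange. Origin: centre of its underside, z up
- fitting: brass hose fitting, standing: 46 mm tall, about 0.11 kg; round foot 24 mm across (0 to 18 mm high), hexagon body 24 mm across flats, 28 mm across corners (18 to 32 mm high), threaded end 22 mm across above. Take it across the hexagon. Origin: centre of its underside, z up
- bearing: steel ball bearing lying flat, 40 mm across, 15 mm thick, with a dark ring (the shield) between its two bright races; about 0.07 kg. Origin: centre of its underside, z up. Parts may lie some 40 mm from the fixed white paper stack (12 mm high) or the fixed teal handle (44 mm high) on the table
- carton_red: small slim white product carton, standing, 46 (its x) x 50 (its y) x 85 mm tall, red stripe on the label of the face that looks to -x (towards the robot); about 0.12 kg. Origin: centre of its underside, z up
- carton_green: look-alike: a wider white product carton, standing, 51 (its x) x 65 (its y) x 80 mm tall, green stripe on the label of the face towards the robot. Belongs to another order and stays where it is. Origin: centre of its underside
- spacer_ring: look-alike: a plain steel spacer ring lying flat, 44 mm across, 14 mm thick, with a large 26 mm open hole and no dark shield. Belongs to another order and stays where it is. Origin: centre of its underside
- nest_coupling: black 88 x 88 x 30 mm block, fixed in the blue tray, yellow-floored pocket in the middle of its top. Origin: centre of its underside (5 mm above the table), x, y along its sides, top 30 mm above it. Widest round pocket, for the coupling: 66 mm across, 20 mm deep. The four blocks fill the tray (200 mm square, walls 29 mm high, fixed) two by two at 89 mm pitch, in any arrangement, all turned with it
- nest_bearing: black 88 x 88 x 30 mm block, fixed in the blue tray, yellow-floored pocket in the middle of its top. Origin: centre of its underside (5 mm above the table), x, y along its sides, top 30 mm above it. Middle-sized, shallow round pocket, for the bearing: 54 mm across, 7 mm deep (floor 23 mm above the origin)
- nest_fitting: black 88 x 88 x 30 mm block, fixed in the blue tray, yellow-floored pocket in the middle of its top. Origin: centre of its underside (5 mm above the table), x, y along its sides, top 30 mm above it. Smallest round pocket, for the foot of the brass fitting: 38 mm across, 15 mm deep (floor 15 mm above the origin)
- nest_carton: black 88 x 88 x 30 mm block, fixed in the blue tray, yellow-floored pocket in the middle of its top. Origin: centre of its underside (5 mm above the table), x, y along its sides, top 30 mm above it. Rectangular pocket, for the slim red-striped carton (squared with the block, either way round): 62 (x) x 66 (y) mm, 20 mm deep (floor 10 mm above the origin)
Not all that is in view belongs to the job. Leave any brown, orange or purple look-alike of the spacer_ring alone.

How it is judged:
At the end, for the whole second after the job is handed in: The four kit parts stand upright (0.12 rad) on the floor of their own pockets (height within 4 mm; within 12 mm of the pocket's centre, carton 14 mm), released and at rest; the green-striped carton and the spacer ring are within 20 mm of where they stood, not tipped (horizontal distance between coupling and nest_coupling below 0.012 m and z of coupling in the frame of nest_coupling between 0.006 and 0.014 m and angle between each of coupling, bearing, fitting, carton_red, carton_green, spacer_ring's own z axis and vertical below 0.12 rad and linear speed of each of coupling, bearing, fitting, carton_red below 0.01 m/s and angular speed of each of coupling, bearing, fitting, carton_red below 0.1 rad/s and contact force between the fingers and coupling below 0.05 N and horizontal distance between bearing and nest_bearing below 0.012 m and z of bearing in the frame of nest_bearing between 0.019 and 0.027 m and contact force between the fingers and bearing below 0.05 N and horizontal distance between fitting and nest_fitting below 0.012 m and z of fitting in the frame of nest_fitting between 0.011 and 0.019 m and contact force between the fingers and fitting below 0.05 N and horizontal distance between carton_red and nest_carton below 0.014 m and z of carton_red in the frame of nest_carton between 0.006 and 0.014 m and contact force between the fingers and carton_red below 0.05 N and distance of each of carton_green, spacer_ring from where it was at the start of the episode below 0.02 m); the robot touches nothing.
It fails at once if the green-striped carton is moved by more than 20 mm or tipped (distance of carton_green from where it was at the start of the episode above 0.02 m or angle between carton_green's own z axis and vertical above 0.2 rad).
It fails at once if the plain spacer ring is moved by more than 20 mm or tipped (distance of spacer_ring from where it was at the start of the episode above 0.02 m or angle between spacer_ring's own z axis and vertical above 0.2 rad).
It fails at once if a part of the kit is dropped or knocked flying: faster than 0.7 m/s with no finger on it (a fall of about 25 mm) ((linear speed of coupling above 0.7 m/s and contact force between the fingers and coupling below 0.01 N) or (linear speed of bearing above 0.7 m/s and contact force between the fingers and bearing below 0.01 N) or (linear speed of fitting above 0.7 m/s and contact force between the fingers and fitting below 0.01 N) or (linear speed of carton_red above 0.7 m/s and contact force between the fingers and carton_red below 0.01 N)).
It also fails if it takes over 128 s, if anything falls off the work surface, if the arm or the gripper's body presses on something with over 40 N, if the wrist force passes 120 N, or if a joint passes its speed limit or range.

### The arm

A 7-joint arm with a two-finger parallel gripper is mounted at the origin on a cart in front of the work surface, level with it; the furniture and walls round the work are solid. World frame = base frame: x ahead of the robot, y to its left, z up, the work surface at z = 0. Lengths are in m, angles in rad, forces in N, time in s.
With the tool pointing down it reaches from about 0.4 to 0.875 m from the base axis. Payload 6.5 kg.
Tool frame: the origin (TCP) lies on the centre line of the jaws, within the pads' length; the fingertips stand 11 mm ahead of it and the grasp point (between the pads) lies 8 mm behind it; z points along the fingers, y is the direction in which the jaws open and shut (so a half turn about z gives the same grasp; the last joint's range is limited). The gripper opens to 88 mm and grips with 3 to 60 N. Pads are 18 mm wide; open, the fingers measure 123 mm over their backs; the gripper's body (75 mm by 187 mm) begins 45 mm behind the grasp point.
Start: joints at [1.04, 0.536, -0.004, 1.538, 0.003, 1.067, -0.071], TCP at [0.291, -0.581, 0.25] pointing down, gripper open.
Joint ranges: [-2.7, 2.7], [-0.37, 2.16], [-1.27, 1.26], [0.24, 2.4], [-1.31, 4.45], [0.19, 1.91], [-2.76, 2.76]. Speed limits (rad/s): [2.39, 2.39, 3.14, 3.14, 3.14, 3.14, 3.14].

### API

Orientations are given as a rotation vector (axis times angle).
In Python, from bench import state, snapshot, camera_params, hand_in gives the robot as it stands. The module is installed in compiled form; this text tells all that it offers.
- The arm moves only by the tool drive_tool, never from a script. Its argument "series" is text: rows parted by semicolons, each of 7 numbers parted by spaces: the gripper's target within -1 to 1 (shut at 1, half-way at 0, fully open at -1), then the shift along the world's x, y, z in mm, then the turn, a rotation vector about the world's x, y, z in degrees. In form: jaw tx ty tz rx ry rz; .... A call has 1 to 20 rows; each row is the pose to reach, as a shift and turn from the pose commanded when the call began; what a row does not reach only later rows make up. A row lasts 1/8 s, in which the tool goes at most 62.5 mm and 10.7 degrees, less where a joint would pass 70% of its speed; a pose out of reach is approached as far as the arm can. A call with a gripper value outside its range is refused whole. The fingers move at their own pace and stop on an object; "force" is the grip in N (left out, the last holds). Time passes only in rows, so rows that repeat a pose let the fingers close. It gives the time, the measured TCP pose, the force and the opening at its end, in the units of the state.
- state(): the state, without advancing time (a new reading comes with each control period).
- snapshot(name): name is "scene" or "top" or "wrist"; returns the picture (384x512x3 uint8, blue, green, red); there is no depth.
- camera_params(name): a dict with "fx", "fy", "cx", "cy" (pixels), "k1" (the pictures are not rectified: a ray, as slopes to the right and down, at radius r is drawn at 1 + k1 r^2 times it, then the intrinsics apply), "R" (3x3) and "t" (3): a world point X has camera coordinates R X + t; the wrist camera has in their place "T_tool_cam" (4x4, takes a point from camera to tool coordinates, whose origin is the TCP and whose axes are the flange's). Camera axes: x right, y down, z forward; pixel columns grow to the right and rows downward; lengths in m; the calibration is good to about 2 mm. A picture is of the moment at which its call begins: read the wrist's pose just before it. camera_params takes no time and is no camera call.
- hand_in(): hands the job in, once; it reports no verdict.
The state is a dict: "t": time; "q": joint angles; "qd": joint speeds; "joint_torque": joint torques, N m; "tcp_pos": TCP position; "eef_rot": TCP orientation; "wrist_force": force on the tool from outside, world axes, zero at the start; "torque": the same for the moment, N m; "finger_gap": finger opening in m.
Only numpy, scipy, OpenCV 4.12 (cv2) and the standard library are available. Lean on these libraries where they do the work, as an engineer would, in place of code of your own. Each camera call takes 0.05 s, during which the arm holds its last target. There are 200 camera calls.

## Working session

There is one attempt and no reset: what is moved stays moved. The work goes in short steps, Python scripts to look and compute and a tool call to move; the robot and the scene stay as the last step left them, time stands still between calls to the robot, and variables do not carry over. Pictures are saved under pics/ and viewed, about 12 in all and at most 16, crops included, and the job is handed in when it is done.

Besides the shell and the picture viewer there is one more tool, called after "Emit:" by a JSON object that holds its "name" and its "arguments". drive_tool: Moves the arm, as the interface text tells. Its arguments: {"type":"object","properties":{"series":{"type":"string"},"force":{"type":"number"}},"required":["series"]}

```bash
mkdir -p pics; cat > h.py <<'E'
import numpy as np, cv2
from bench import state, snapshot, camera_params, hand_in
from scipy.spatial.transform import Rotation as Ro
def cam(name):
    p=camera_params(name)
    if name=="wrist":
        s=state();T=np.eye(4);T[:3,:3]=Ro.from_rotvec(s["eef_rot"]).as_matrix();T[:3,3]=s["tcp_pos"]
        C=T@np.array(p["T_tool_cam"]);R=C[:3,:3].T;t=-R@C[:3,3]
    else: R=np.array(p["R"]);t=np.array(p["t"])
    return p,R,t
def K(p): return np.array([[p["fx"],0,p["cx"]],[0,p["fy"],p["cy"]],[0,0,1]]),np.array([p["k1"],0,0,0,0.])
def px2w(c,uv,z):
    p,R,t=c;k,d=K(p)
    n=cv2.undistortPoints(np.array([[uv]],float),k,d)[0,0]
    o=-R.T@t;r=R.T@np.array([n[0],n[1],1]);return o+r*(z-o[2])/r[2]
def w2px(c,X):
    p,R,t=c;k,d=K(p)
    return cv2.projectPoints(np.array(X,float).reshape(-1,1,3),cv2.Rodrigues(R)[0],t,k,d)[0][:,0]
E
python3 - <<'E'
from h import *
print(state())
for n in("top","scene","wrist"):
    print(n,camera_params(n));c=cam(n);im=snapshot(n);cv2.imwrite(f"pics/{n}0.png",im)
    cv2.imwrite(f"pics/{n}0b.png",cv2.resize(im,(800,600),interpolation=cv2.INTER_CUBIC))
E
```

```text
{'t': 0.0, 'q': array([ 1.03976514,  0.53717733, -0.00441698,  1.53885564,  0.00259202,
        1.06730258, -0.07116639]), 'qd': array([ 0.00095424,  0.00079414,  0.00149081, -0.00132482, -0.00035747,
        0.00135992, -0.00257962]), 'joint_torque': array([-8.54448481e-04, -5.70983541e+01,  9.90380198e-01, -2.51603419e+01,
       -5.63027558e-02,  1.79348578e-02,  1.70840594e-04]), 'tcp_pos': array([ 0.29108678, -0.5805144 ,  0.24883885]), 'eef_rot': array([-3.05548321e+00, -7.23344964e-01,  8.27348699e-04]), 'wrist_force': array([-0.65125914, -0.02526193,  0.09865542]), 'torque': array([0.00636692, 0.00737574, 0.01989424]), 'finger_gap': 0.08806597109412728}
top {'fx': 409.3886126848859, 'fy': 409.3886126848859, 'cx': 259.7871090851392, 'cy': 195.60471465229386, 'k1': -0.04257383031512012, 'R': array([[ 0.02093299, -0.99976455,  0.00571393],
       [-0.99207694, -0.02147948, -0.123782  ],
       [ 0.12387559, -0.00307753, -0.99229298]]), 't': array([0.14027556, 0.52967224, 1.16943285])}
scene {'fx': 452.05206264652156, 'fy': 452.05206264652156, 'cx': 253.85233403381426, 'cy': 199.00489673995764, 'k1': -0.06577144860554482, 'R': array([[-0.60070495, -0.7994422 , -0.0067617 ],
       [-0.43866396,  0.33666162, -0.83320638],
       [ 0.66837675, -0.49754509, -0.55292079]]), 't': array([0.43326522, 0.21138323, 1.17011233])}
wrist {'fx': 288.2329378519641, 'fy': 288.2329378519641, 'cx': 254.2899734156213, 'cy': 191.44781564649682, 'k1': 0.01395218160839927, 'T_tool_cam': array([[ 5.81955405e-04, -9.64878479e-01, -2.62695988e-01,
         6.64376673e-02],
       [ 9.99999829e-01,  5.76797732e-04,  9.67490495e-05,
         7.18138681e-04],
       [ 5.81713742e-05, -2.62695999e-01,  9.64878650e-01,
        -1.35346453e-01],
       [ 0.00000000e+00,  0.00000000e+00,  0.00000000e+00,
         1.00000000e+00]])}
```

View pics/top0b.png

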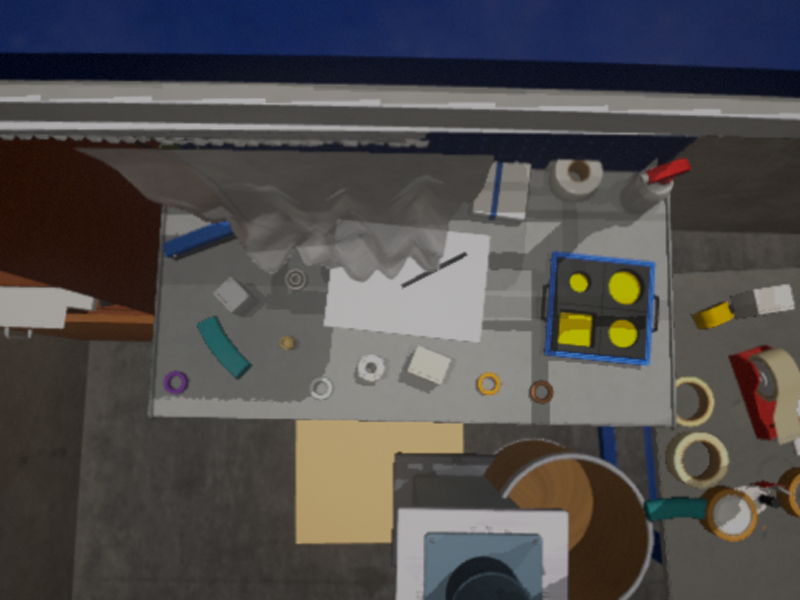

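View pics/scene0b.png

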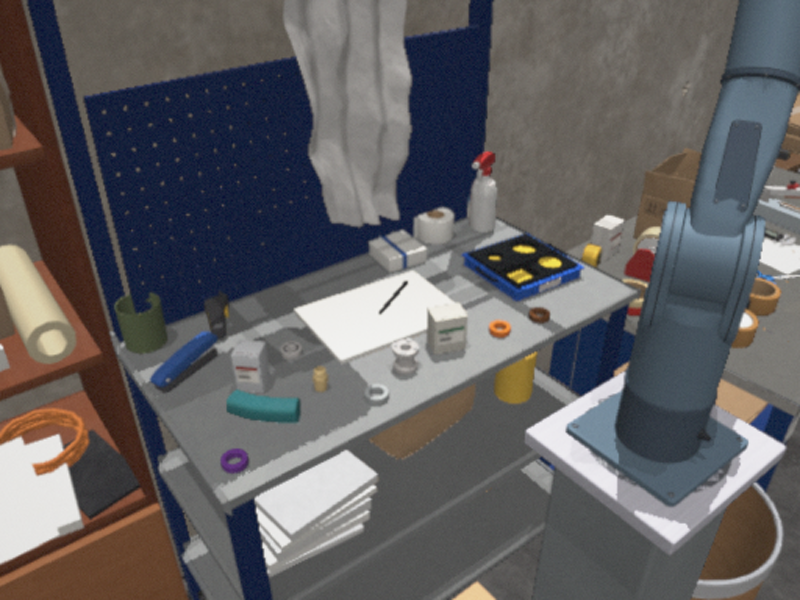

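Top picture, at 800x600. To grasp: red carton (235,295), bearing (296,279), fitting (288,343), coupling (371,368). Could be mistaken for these: green carton (428,365), spacer ring (320,388), and purple (175,382), orange (488,384) and brown (541,391) rings. The tray is at (602,308). A cloth hangs near the bearing. I'll check all of this in close crops.

```bash
python3 - <<'E'
from h import *
im=cv2.imread("pics/top0.png")
a=cv2.resize(im[165:265,95:295],(800,400),interpolation=cv2.INTER_CUBIC)
b=cv2.resize(im[155:240,340:430],None,fx=6,fy=6,interpolation=cv2.INTER_CUBIC)
cv2.imwrite("pics/topA.png",a);cv2.imwrite("pics/topB.png",b)
c=cam("top")
for n,u,v,z in[("red",235,295,.085),("bear",296,279,.015),("fit",288,343,.046),("coup",371,368,.05),("green",428,365,.08),("spacer",320,388,.014),("tray",602,308,.03),("orange",488,384,.01),("brown",541,391,.01)]:
    print(n,px2w(c,(u*.64,v*.64),z).round(3))
E
```

```text
red [0.533 0.46  0.085]
bear [0.576 0.363 0.015]
fit [0.451 0.368 0.046]
coup [0.408 0.213 0.05 ]
green [0.415 0.11  0.08 ]
spacer [0.369 0.31  0.014]
tray [ 0.53 -0.22  0.03]
orange [ 0.384 -0.007  0.01 ]
brown [ 0.372 -0.107  0.01 ]
```

View pics/topA.png

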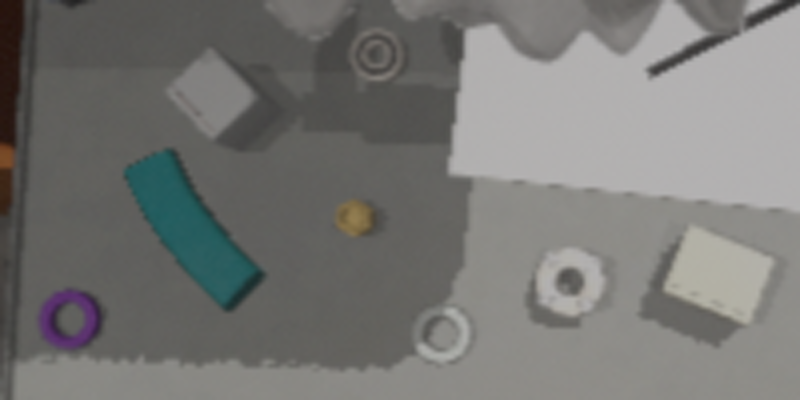

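View pics/topB.png

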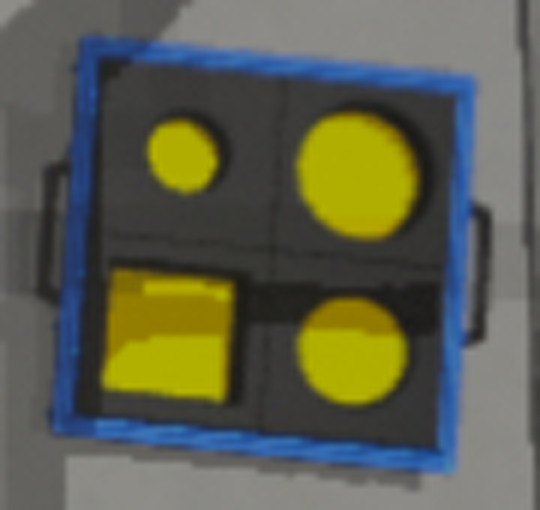

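Crop A shows the red carton at (212,93), turned about 45°, and the bearing with its dark shield at (377,55). The fitting is at (355,217), the bolted coupling at (570,282) and the open spacer at (441,333). Crop B shows the pockets: fitting top left (182,155), coupling top right (357,175), carton bottom left (168,335), bearing bottom right (352,350).

```bash
python3 - <<'E'
from h import *
c=cam("top")
A=lambda x,y,z:px2w(c,((x+.5)/4-.5+95,(y+.5)/4-.5+165),z)
B=lambda x,y,z:px2w(c,((x+.5)/6-.5+340,(y+.5)/6-.5+155),z)
P=np.array([B(*q,.029) for q in[(85,40),(475,78),(452,470),(57,430)]]);print("rim",P.round(4),P.mean(0).round(4),[np.linalg.norm(P[i]-P[i-1]).round(4) for i in range(4)])
e=[P[1]-P[0],P[2]-P[3]];print("yaw of -y side",[np.degrees(np.arctan2(v[0],-v[1])).round(1) for v in e])
e=[P[0]-P[3],P[1]-P[2]];print("yaw of x side",[np.degrees(np.arctan2(v[1],v[0])).round(1) for v in e])
for n,q in dict(fit=(182,155,.02),coup=(357,175,.015),bear=(352,350,.028),cart=(168,335,.015)).items():print(n,B(*q).round(4))
Q=np.array([A(*q,.085) for q in[(210,48),(260,95),(212,140),(166,92)]]);print("red",Q.round(4),Q.mean(0).round(4),[np.linalg.norm(Q[i]-Q[i-1]).round(4) for i in range(4)])
for i in range(4):
    v=Q[i]-Q[i-1];print(np.degrees(np.arctan2(v[1],v[0])).round(1))
for n,q in dict(bear=(377,55,.015),fit=(355,217,.046),coup=(570,282,.05)).items():print(n,A(*q).round(4))
Q=np.array([A(*q,.08) for q in[(690,227),(775,262),(745,323),(664,288)]]);print("green",Q.mean(0).round(4))
# cloth
s=cam("scene")
def ray(c,u,v):
    p=px2w(c,(u*.64,v*.64),0);o=-c[1].T@c[2];return o,(p-o)/np.linalg.norm(p-o)
for tp in[(265,270),(330,268),(370,280)]:
  for sc in[(320,212),(345,222),(365,226),(395,218)]:
    o1,d1=ray(c,*tp);o2,d2=ray(s,*sc);M=np.c_[d1,-d2];k=np.linalg.lstsq(M,o2-o1,rcond=None)[0]
    a,b=o1+k[0]*d1,o2+k[1]*d2;print(tp,sc,((a+b)/2).round(3),np.linalg.norm(a-b).round(3))
E
```

```text
rim [[ 0.6365 -0.127   0.029 ]
 [ 0.6219 -0.323   0.029 ]
 [ 0.4265 -0.3063  0.029 ]
 [ 0.4423 -0.1117  0.029 ]] [ 0.5318 -0.217   0.029 ] [np.float64(0.1948), np.float64(0.1966), np.float64(0.1962), np.float64(0.1952)]
yaw of -y side [np.float64(-4.2), np.float64(-4.6)]
yaw of x side [np.float64(-4.5), np.float64(-4.9)]
fit [ 0.5811 -0.1773  0.02  ]
coup [ 0.5738 -0.2671  0.015 ]
bear [ 0.4845 -0.2582  0.028 ]
cart [ 0.4912 -0.1705  0.015 ]
red [[0.5672 0.4714 0.085 ]
 [0.5344 0.4341 0.085 ]
 [0.5018 0.4663 0.085 ]
 [0.5351 0.5008 0.085 ]] [0.5346 0.4681 0.085 ] [np.float64(0.0435), np.float64(0.0496), np.float64(0.0458), np.float64(0.0479)]
-42.5
-131.4
135.4
46.0
bear [0.5762 0.3649 0.015 ]
fit [0.4525 0.3705 0.046 ]
coup [0.4091 0.214  0.05  ]
green [0.4154 0.1091 0.08  ]
(265, 270) (320, 212) [0.523 0.336 0.32 ] 0.048
(265, 270) (345, 222) [0.509 0.321 0.309] 0.093
(265, 270) (365, 226) [0.496 0.309 0.309] 0.127
(265, 270) (395, 218) [0.474 0.289 0.335] 0.171
(330, 268) (320, 212) [0.557 0.277 0.281] 0.023
(330, 268) (345, 222) [0.545 0.26  0.265] 0.024
(330, 268) (365, 226) [0.534 0.246 0.262] 0.06
(330, 268) (395, 218) [0.511 0.226 0.287] 0.109
(370, 280) (320, 212) [0.559 0.242 0.268] 0.082
(370, 280) (345, 222) [0.549 0.223 0.247] 0.036
(370, 280) (365, 226) [0.539 0.208 0.241] 0.002
(370, 280) (395, 218) [0.518 0.187 0.264] 0.054
```

Emit:
{"name": "drive_tool", "arguments": {"series": "-1 60 120 0 0 0 10; -1 120 220 0 0 0 20; -1 160 300 0 0 0 30; -1 175 360 -10 0 0 40; -1 175 420 -20 0 0 50; -1 170 480 -30 0 0 60; -1 160 540 -40 0 0 70; -1 150 600 -50 0 0 80; -1 140 660 -60 0 0 91; -1 130 720 -60 0 0 91; -1 118 795 -60 0 0 91; -1 118 795 -60 0 0 91; -1 118 795 -60 0 0 91; -1 118 795 -60 0 0 91", "force": 25}}

```text
t: 1.9
tcp_pos: [0.4081, 0.2182, 0.1898]
eef_rot: [-1.618, -2.691, -0.003]
wrist_force: [0.0, -1.2, 0.1]
finger_gap: 0.0883
```

```bash
python3 - <<'E'
from h import *
s=state();print(s["t"],s["tcp_pos"],s["eef_rot"],s["q"].round(2));c=cam("wrist");im=snapshot("wrist")
cv2.imwrite("pics/w1.png",cv2.resize(im,(768,576)))
print(w2px(c,[[.409,.214,.05]])*1.5)
E
```

```text
1.9 [0.4080682  0.218227   0.18977495] [-1.61832645e+00 -2.69136577e+00 -2.62712135e-03] [-0.05  0.38 -0.64  2.04  0.31  0.81 -0.38]
[[380.79827925 281.54011585]]
```

View pics/w1.png

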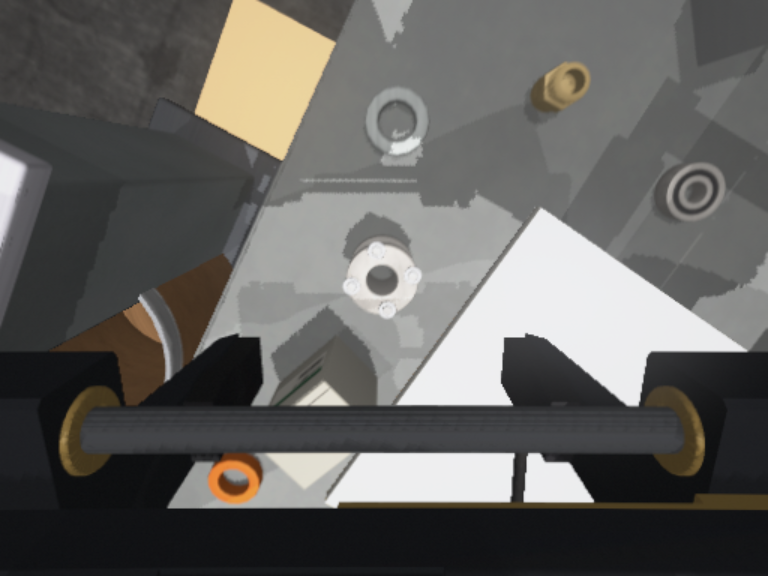

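The coupling's flange centre is at (381,278), which agrees with the prediction of (381,281). The fitting is at (573,83), the bearing at (691,191) and the spacer at (397,122). I'll descend and grasp.

Emit:
{"name": "drive_tool", "arguments": {"series": "-1 0 0 -40 0 0 0; -1 0 0 -80 0 0 0; -1 0 0 -115 0 0 0; -1 0 0 -140 0 0 0; -1 0 0 -153 0 0 0; -1 0 0 -153 0 0 0; -1 0 0 -153 0 0 0; 1 0 0 -153 0 0 0; 1 0 0 -153 0 0 0; 1 0 0 -153 0 0 0; 1 0 0 -153 0 0 0; 1 0 0 -153 0 0 0; 1 0 0 -153 0 0 0; 1 0 0 -153 0 0 0", "force": 30}}

```text
t: 3.7
tcp_pos: [0.4097, 0.2142, 0.0368]
eef_rot: [1.627, 2.687, 0.001]
wrist_force: [0.8, 0.7, 1.1]
finger_gap: 0.0456
```

```bash
python3 - <<'E'
from h import *
s=state();s0=dict(tcp=[.40806820,.218227,.18977495],rot=[-1.61832645,-2.69136577,-.00262712])
p=camera_params("wrist");T=np.eye(4);T[:3,:3]=Ro.from_rotvec(s0["rot"]).as_matrix();T[:3,3]=s0["tcp"]
C=T@np.array(p["T_tool_cam"]);R=C[:3,:3].T;c=(p,R,-R@C[:3,3])
for n,u,v,z in[("coup",381,280,.047),("fit top",573,80,.046),("bear",696,191,.015),("spacer",397,122,.014)]:print(n,px2w(c,(u/1.5,v/1.5),z).round(4))
E
```

```text
coup [0.409  0.2143 0.047 ]
fit top [0.452  0.3745 0.046 ]
bear [0.5765 0.3665 0.015 ]
spacer [0.3709 0.3091 0.014 ]
```

The gap reads 45.6 mm where the flange is 52 mm, so I'll check before lifting.

```bash
python3 - <<'E'
from h import *
s=state();print(s["t"],s["tcp_pos"],s["finger_gap"],s["wrist_force"]);im=snapshot("wrist");im2=snapshot("scene")
a=cv2.resize(im,(512,384));x=w2px(cam("scene"),[[.409,.214,.04]])[0].astype(int)
b=cv2.resize(im2[x[1]-36:x[1]+36,x[0]-27:x[0]+27],(288,384),interpolation=cv2.INTER_CUBIC)
cv2.imwrite("pics/w2.png",np.hstack([a,b]))
E
```

```text
3.7 [0.40971582 0.21417664 0.03684128] 0.045558802335393174 [0.77495866 0.71810935 1.06194223]
```

View pics/w2.png

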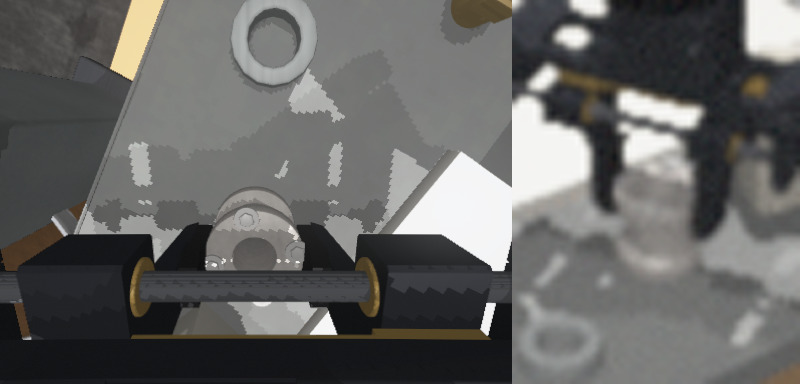

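The coupling is centred between the pads; in this picture it is at (254,240). The gap reading just runs low. I'll lift and carry it clear of the cloth.

Emit:
{"name": "drive_tool", "arguments": {"series": "1 0 0 10 0 0 0; 1 0 0 30 0 0 0; 1 0 0 65 0 0 0; 1 0 0 100 0 0 0; 1 0 0 125 0 0 0; 1 0 -30 130 0 0 0; 1 0 -75 130 0 0 0; 1 0 -125 130 0 0 0; 1 20 -175 130 0 0 0; 1 45 -225 130 0 0 0; 1 75 -275 130 0 0 0; 1 105 -325 130 0 0 0; 1 130 -375 130 0 0 0; 1 150 -425 130 0 0 0; 1 160 -460 125 0 0 0; 1 164 -480 110 0 0 0; 1 164 -480 90 0 0 0; 1 164 -480 90 0 0 0; 1 164 -480 90 0 0 0"}}

```text
t: 6.18
tcp_pos: [0.5735, -0.2638, 0.1268]
eef_rot: [-1.623, -2.689, -0.001]
wrist_force: [-0.4, 1.1, -2.6]
finger_gap: 0.0451
```

```bash
python3 - <<'E'
from h import *
s=state();print(s["t"],s["tcp_pos"],s["finger_gap"],s["wrist_force"]);c=cam("wrist");im=snapshot("wrist")
cv2.imwrite("pics/w3.png",cv2.resize(im,(768,576)))
for n,X in dict(coup=(.573,-.266,.015),fit=(.58,-.177,.02),bear=(.484,-.258,.028),cart=(.491,-.17,.015)).items():print(n,w2px(c,[X])*1.5)
E
```

```text
6.175 [ 0.57347994 -0.26381556  0.12678931] 0.04510725441200084 [-0.40451748  1.14122479 -2.56094142]
coup [[380.40134261 289.1106079 ]]
fit [[469.44521835 155.74193131]]
bear [[239.78122493 207.78015381]]
cart [[326.58746275  59.22441442]]
```

View pics/w3.png

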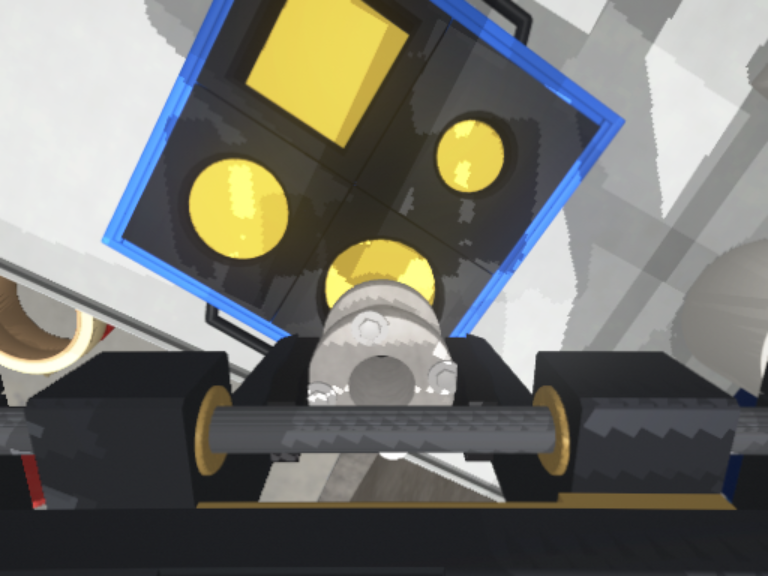

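The pockets match my predictions: fitting (470,155), bearing (239,208). The coupling hangs straight at (381,350). I'll lower it, release and retreat.

Emit:
{"name": "drive_tool", "arguments": {"series": "1 0 0 -25 0 0 0; 1 0 0 -50 0 0 0; 1 0 0 -64 0 0 0; 1 0 0 -70 0 0 0; 1 0 0 -73 0 0 0; 1 0 0 -74 0 0 0; 1 0 0 -74 0 0 0; 1 0 0 -74 0 0 0; -1 0 0 -74 0 0 0; -1 0 0 -74 0 0 0; -1 0 0 -74 0 0 0; -1 0 0 -74 0 0 0; -1 0 0 -74 0 0 0; -1 0 0 -40 0 0 0; -1 0 0 10 0 0 0; -1 0 0 60 0 0 0; -1 0 0 60 0 0 0; -1 0 0 60 0 0 0"}}

```text
t: 8.48
tcp_pos: [0.5729, -0.2661, 0.1862]
eef_rot: [-1.626, -2.687, 0.001]
wrist_force: [-1.5, -0.4, -0.5]
finger_gap: 0.0877
```

```bash
python3 - <<'E'
from h import *
s=state();print(s["t"],s["tcp_pos"],s["finger_gap"],s["wrist_force"]);c=cam("wrist");im=snapshot("wrist");t=snapshot("top")
a=cv2.resize(im,(480,360));b=cv2.resize(t[150:246,335:440],(320,293),interpolation=cv2.INTER_CUBIC)
o=np.zeros((360,800,3),np.uint8);o[:,:480]=a;o[:293,480:]=b
cv2.imwrite("pics/w4.png",o)
for n,X in dict(coup=(.573,-.266,.065)).items():print(n,w2px(c,[X])*480/512)
E
```

```text
8.475 [ 0.57286445 -0.26605345  0.18623795] 0.08765257006265494 [-1.45537832 -0.43976815 -0.48848154]
coup [[239.50599263 176.36103187]]
```

View pics/w4.png

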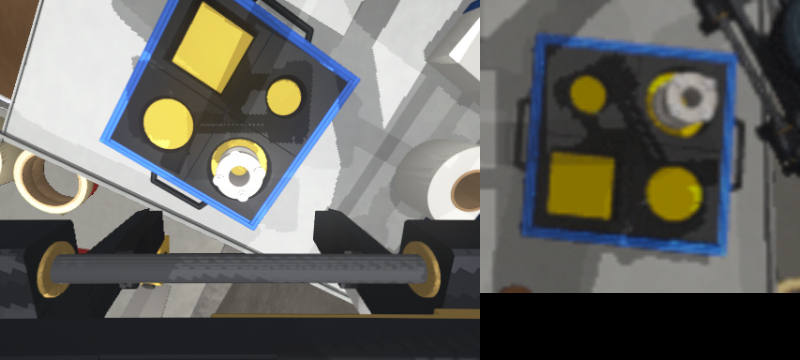

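The coupling is seated: (239,173) in the wrist view, predicted (239,176). Next the fitting. I'll hover with the path kept at low x.

Emit:
{"name": "drive_tool", "arguments": {"series": "-1 -40 40 0 0 0 0; -1 -75 90 0 0 0 0; -1 -105 140 0 0 0 0; -1 -130 195 0 0 0 0; -1 -145 250 0 0 0 0; -1 -155 310 0 0 0 0; -1 -160 370 0 0 0 0; -1 -160 430 0 0 0 0; -1 -155 490 0 0 0 0; -1 -145 545 -10 0 0 0; -1 -135 600 -30 0 0 0; -1 -121 638 -50 0 0 0; -1 -121 638 -50 0 0 0; -1 -121 638 -50 0 0 0; -1 -121 638 -50 0 0 0"}}

```text
t: 10.45
tcp_pos: [0.4526, 0.3705, 0.137]
eef_rot: [1.628, 2.686, -0.001]
wrist_force: [-0.2, -0.7, -0.4]
finger_gap: 0.088
```

```bash
python3 - <<'E'
from h import *
s=state();print(s["t"],s["tcp_pos"],s["q"].round(2),s["wrist_force"]);c=cam("wrist");im=snapshot("wrist")
cv2.imwrite("pics/w5f.png",im)
x=w2px(c,[[.452,.372,.046]])[0];print(x);u,v=(int(x[0]-50),int(max(x[1]-50,0)));print(u,v)
o=np.zeros((400,800,3),np.uint8);o[:,:400]=cv2.resize(im[v:v+100,u:u+100],(400,400),interpolation=cv2.INTER_CUBIC);o[:300,400:]=cv2.resize(im,(400,300))
cv2.imwrite("pics/w5.png",o)
E
```

```text
10.45 [0.45260268 0.37045819 0.13696209] [-0.32  0.65 -0.61  1.77  0.47  0.87 -0.66] [-0.16944659 -0.68177404 -0.3872992 ]
[255.58333226 195.32618358]
205 145
```

View pics/w5.png

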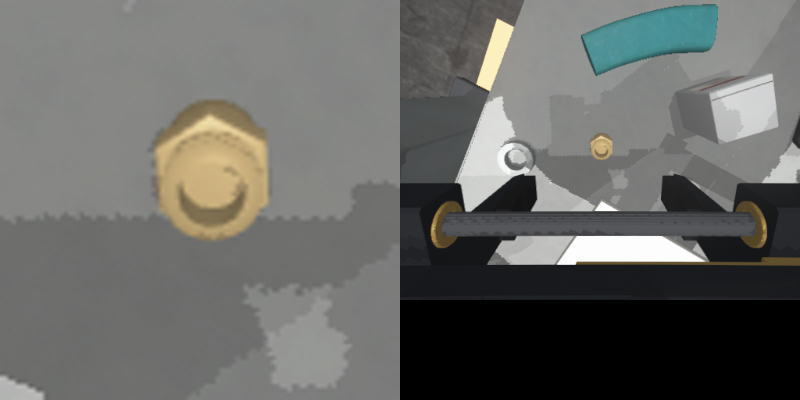

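The hexagon's flats lie left and right at (155,175) and (268,175), so the jaws are already square across them. I'll descend and grasp.

Emit:
{"name": "drive_tool", "arguments": {"series": "-1 0 1.5 -40 0 0 0; -1 0 1.5 -75 0 0 0; -1 0 1.5 -98 0 0 0; -1 0 1.5 -108 0 0 0; -1 0 1.5 -108 0 0 0; -1 0 1.5 -108 0 0 0; 1 0 1.5 -108 0 0 0; 1 0 1.5 -108 0 0 0; 1 0 1.5 -108 0 0 0; 1 0 1.5 -108 0 0 0; 1 0 1.5 -108 0 0 0; 1 0 1.5 -108 0 0 0; 1 0 1.5 -108 0 0 0; 1 0 1.5 -108 0 0 0", "force": 25}}

```text
t: 12.25
tcp_pos: [0.4526, 0.3737, 0.0288]
eef_rot: [1.627, 2.687, 0.001]
wrist_force: [0.8, 0.5, 0.2]
finger_gap: 0.0275
```

Emit:
{"name": "drive_tool", "arguments": {"series": "1 0 0 10 0 0 0; 1 -5 -5 35 0 0 0; 1 -15 -20 70 0 0 0; 1 -25 -50 105 0 0 0; 1 -30 -90 130 0 0 0; 1 -35 -135 130 0 0 0; 1 -35 -185 130 0 0 0; 1 -35 -235 130 0 0 0; 1 -25 -285 130 0 0 0; 1 -10 -335 130 0 0 0; 1 20 -385 130 0 0 0; 1 50 -430 130 0 0 0; 1 80 -475 130 0 0 0; 1 108 -515 130 0 0 0; 1 125 -545 120 0 0 0; 1 127 -550 95 0 0 0; 1 127 -550 95 0 0 0; 1 127 -550 95 0 0 0"}}

```text
t: 14.5
tcp_pos: [0.5794, -0.1755, 0.1246]
eef_rot: [1.625, 2.689, 0.001]
wrist_force: [1.0, 0.1, -1.2]
finger_gap: 0.0272
```

```bash
python3 - <<'E'
from h import *
s=state();print(s["t"],s["tcp_pos"],s["finger_gap"],s["wrist_force"]);c=cam("wrist");im=snapshot("wrist")
cv2.imwrite("pics/w6.png",cv2.resize(im,(640,480)))
for n,X in dict(fitfloor=(.58,-.177,.02),coup=(.573,-.266,.065),fitttop_held=s["tcp_pos"]+[0,0,.017]).items():print(n,w2px(c,[X])*1.25)
E
```

```text
14.5 [ 0.57942753 -0.17554225  0.1246152 ] 0.02720945566670473 [ 1.00666225  0.12132572 -1.24265466]
fitfloor [[318.77915795 243.32825019]]
coup [[242.75494517 379.24094165]]
fitttop_held [[320.27281115 330.2352585 ]]
```

View pics/w6.png

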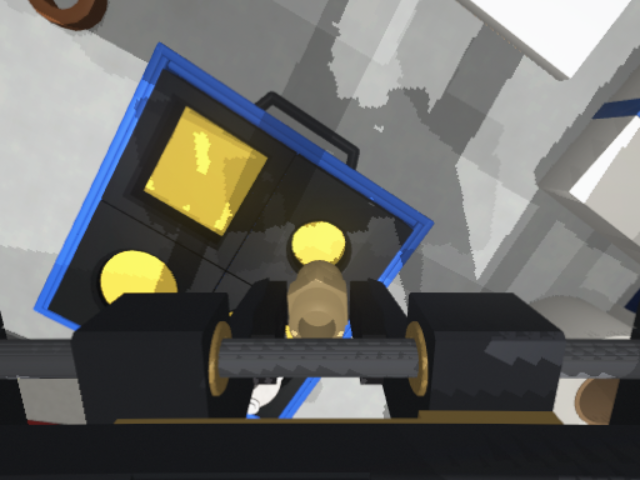

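The fitting hangs straight and its pocket, at (318,245), is where I predicted. I'll lower and release it.

Emit:
{"name": "drive_tool", "arguments": {"series": "1 0 -1 -30 0 0 0; 1 0 -1 -55 0 0 0; 1 0 -1 -67 0 0 0; 1 0 -1 -72 0 0 0; 1 0 -1 -74 0 0 0; 1 0 -1 -75 0 0 0; 1 0 -1 -75 0 0 0; 1 0 -1 -75 0 0 0; -1 0 -1 -75 0 0 0; -1 0 -1 -75 0 0 0; -1 0 -1 -75 0 0 0; -1 0 -1 -75 0 0 0; -1 0 -1 -75 0 0 0; -1 0 -1 -50 0 0 0; -1 0 -1 0 0 0 0; -1 0 -1 60 0 0 0; -1 0 -1 60 0 0 0; -1 0 -1 60 0 0 0"}}

```text
t: 16.8
tcp_pos: [0.5789, -0.1777, 0.1832]
eef_rot: [-1.627, -2.687, 0.001]
wrist_force: [-0.3, 0.1, -0.7]
finger_gap: 0.0886
```

```bash
python3 - <<'E'
from h import *
s=state();print(s["t"],s["tcp_pos"],s["finger_gap"],s["wrist_force"]);c=cam("wrist");im=snapshot("wrist");sc=snapshot("scene")
o=np.zeros((400,800,3),np.uint8)
x=w2px(c,[[.58,-.177,.066]])[0];print("fit top pred",x);u,v=(int(x[0]-60),int(x[1]-60));print(u,v)
o[:,:400]=cv2.resize(im[v:v+120,u:u+120],(400,400),interpolation=cv2.INTER_CUBIC)
o[:,400:]=cv2.resize(sc[90:250,140:300],(400,400),interpolation=cv2.INTER_CUBIC)
cv2.imwrite("pics/w7.png",o)
E
```

```text
16.8 [ 0.57886274 -0.17770708  0.18324548] 0.08857891604656506 [-0.26737006  0.05232573 -0.6878937 ]
fit top pred [256.80572317 189.07776253]
196 129
```

View pics/w7.png

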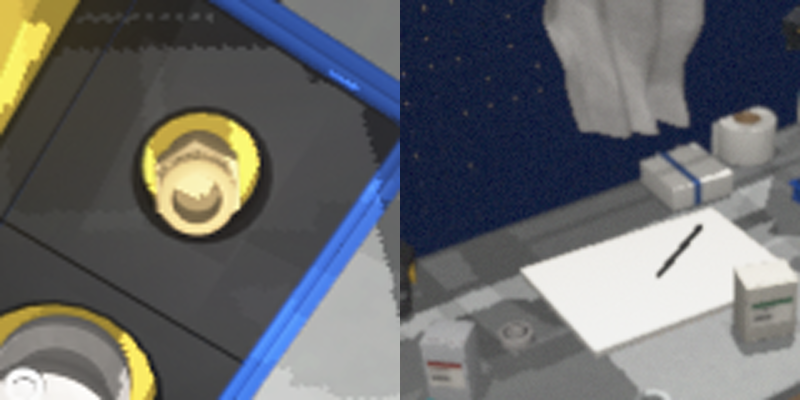

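The fitting sits upright in its pocket at (200,190); the scene crop shows the cloth's hem near (575,130)–(690,125). The bearing lies near that cloth, so I'll place the cloth by epipolar search.

```bash
python3 - <<'E'
from h import *
c=cam("top");s=cam("scene")
for tp in[(269,271),(363,281),(405,277),(430,272)]:
  for z in(.2,.25,.3,.35,.4,.45,.5):
    X=px2w(c,(tp[0]*.64,tp[1]*.64),z);print(tp,z,X.round(3),(w2px(s,[X])[0]/.64).round(0))
E
```

```text
(269, 271) 0.2 [0.558 0.376 0.2  ] [281. 269.]
(269, 271) 0.25 [0.549 0.365 0.25 ] [287. 245.]
(269, 271) 0.3 [0.54  0.354 0.3  ] [292. 218.]
(269, 271) 0.35 [0.531 0.344 0.35 ] [298. 191.]
(269, 271) 0.4 [0.523 0.333 0.4  ] [304. 162.]
(269, 271) 0.45 [0.514 0.322 0.45 ] [310. 133.]
(269, 271) 0.5 [0.505 0.311 0.5  ] [317. 101.]
(363, 281) 0.2 [0.544 0.223 0.2  ] [357. 247.]
(363, 281) 0.25 [0.536 0.219 0.25 ] [360. 224.]
(363, 281) 0.3 [0.528 0.216 0.3  ] [364. 199.]
(363, 281) 0.35 [0.52  0.213 0.35 ] [367. 174.]
(363, 281) 0.4 [0.512 0.209 0.4  ] [370. 147.]
(363, 281) 0.45 [0.504 0.206 0.45 ] [374. 119.]
(363, 281) 0.5 [0.496 0.203 0.5  ] [378.  90.]
(405, 277) 0.2 [0.552 0.155 0.2  ] [384. 235.]
(405, 277) 0.25 [0.544 0.155 0.25 ] [387. 213.]
(405, 277) 0.3 [0.535 0.155 0.3  ] [389. 189.]
(405, 277) 0.35 [0.527 0.155 0.35 ] [391. 165.]
(405, 277) 0.4 [0.518 0.155 0.4  ] [394. 139.]
(405, 277) 0.45 [0.51  0.155 0.45 ] [397. 112.]
(405, 277) 0.5 [0.501 0.155 0.5  ] [400.  84.]
(430, 272) 0.2 [0.562 0.114 0.2  ] [398. 227.]
(430, 272) 0.25 [0.553 0.116 0.25 ] [400. 206.]
(430, 272) 0.3 [0.544 0.118 0.3  ] [402. 183.]
(430, 272) 0.35 [0.535 0.12  0.35 ] [404. 159.]
(430, 272) 0.4 [0.526 0.122 0.4  ] [406. 134.]
(430, 272) 0.45 [0.517 0.124 0.45 ] [409. 108.]
(430, 272) 0.5 [0.508 0.126 0.5  ] [411.  80.]
```

Triangulated, the cloth spans x≈.51–.55 and y≈.12–.33, above z≈.25, so its left fold reaches close to the arm's path to the bearing and carton. I'll approach both with the tool tilted about 15° (top towards −x,+y), carton first. I'll work out the rotation vector.

```bash
cat >> h.py <<'E'
def tiltturn(jaw_to,tilt):
    "turn (deg rotvec) from present pose to jaw direction jaw_to (deg), tool top tilted by tilt deg to jaw_to+90 deg"
    j=np.radians(jaw_to);u=np.array([-np.sin(j),np.cos(j),0]);y=np.array([np.cos(j),np.sin(j),0])
    t=np.radians(tilt);z=-(np.cos(t)*np.array([0,0,1])+np.sin(t)*u)
    G=np.c_[np.cross(y,z),y,z];N=Ro.from_rotvec(state()["eef_rot"]).as_matrix()
    return [np.degrees(Ro.from_matrix(M@N.T).as_rotvec()).round(1) for M in(G,G@np.diag([-1,-1,1]))]
E
python3 -c "
from h import *
s=state();N=Ro.from_rotvec(s['eef_rot']).as_matrix();print(N.round(2),s['q'].round(2))
print(tiltturn(46.6,15),tiltturn(46.6+180,-15))"
```

```text
[[-0.46  0.89 -0.  ]
 [ 0.89  0.46  0.  ]
 [ 0.   -0.   -1.  ]] [ 0.63  0.61 -0.57  1.69  0.39  0.96  0.4 ]
[array([-12. ,  -9.3,  18.9]), array([  12.6,  -17. , -159.8])] [array([  12.6,  -17. , -159.8]), array([-12. ,  -9.3,  18.9])]
```

Emit:
{"name": "drive_tool", "arguments": {"series": "-1 -40 40 0 0 0 0; -1 -80 90 0 0 0 0; -1 -115 140 0 0 0 0; -1 -140 195 0 0 0 0; -1 -155 250 0 0 0 0; -1 -165 310 10 -3 -2.3 4.7; -1 -170 365 10 -6 -4.6 9.4; -1 -170 420 10 -9 -7 14; -1 -165 470 10 -12 -9.3 18.9; -1 -150 520 10 -12 -9.3 18.9; -1 -125 565 10 -12 -9.3 18.9; -1 -100 605 10 -12 -9.3 18.9; -1 -75 630 10 -12 -9.3 18.9; -1 -55 640 10 -12 -9.3 18.9; -1 -45 645 10 -12 -9.3 18.9; -1 -45 645 10 -12 -9.3 18.9; -1 -45 645 10 -12 -9.3 18.9"}}

```text
t: 19.02
tcp_pos: [0.5335, 0.4671, 0.1934]
eef_rot: [1.068, 2.688, -0.139]
wrist_force: [0.6, 0.1, -0.0]
finger_gap: 0.0882
```

```bash
python3 - <<'E'
from h import *
s=state();print(s["t"],s["tcp_pos"],s["q"].round(2),s["wrist_force"]);c=cam("wrist");im=snapshot("wrist");sc=snapshot("scene")
np.savez("c8.npz",R=c[1],t=c[2]);cv2.imwrite("pics/w8f.png",im)
o=np.zeros((432,800,3),np.uint8);o[:,:576]=cv2.resize(im,(576,432));o[:336,576:]=cv2.resize(sc[0:270,100:280],(224,336))
cv2.imwrite("pics/w8.png",o)
for X in[(.5346,.4681,.085),(.5765,.3657,.015)]:print(w2px(c,[X])*1.125)
E
```

```text
19.025 [0.53350587 0.46709419 0.19340906] [-0.51  0.79 -0.64  1.4   0.75  1.23 -0.52] [ 0.61653973  0.06146686 -0.01166783]
[[289.16416001 180.94910588]]
[[245.92776504 239.21685377]]
```

View pics/w8.png

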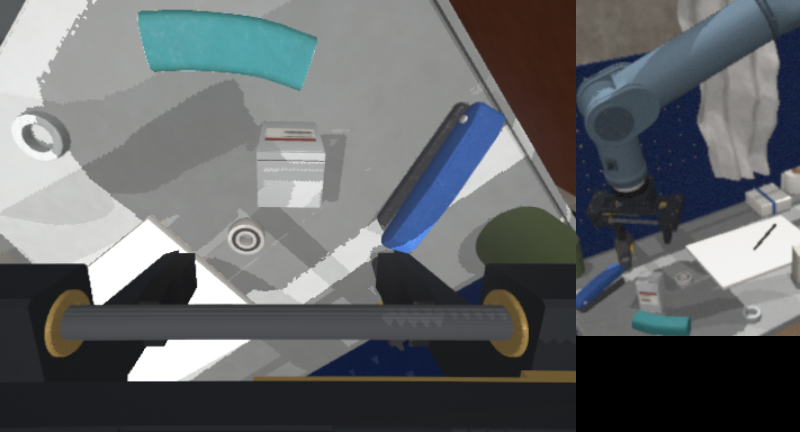

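The carton, with its red stripe and square to the jaws, is at (291,180); predicted (289,181). The bearing, with its shield, is at (246,239), as predicted. The arm passes left of the cloth. I'll grasp the carton.

Emit:
{"name": "drive_tool", "arguments": {"series": "-1 1 1 -40 0 0 0; -1 1 1 -80 0 0 0; -1 1 1 -115 0 0 0; -1 1 1 -133 0 0 0; -1 1 1 -140 0 0 0; -1 1 1 -140 0 0 0; -1 1 1 -140 0 0 0; 1 1 1 -140 0 0 0; 1 1 1 -140 0 0 0; 1 1 1 -140 0 0 0; 1 1 1 -140 0 0 0; 1 1 1 -140 0 0 0; 1 1 1 -140 0 0 0; 1 1 1 -140 0 0 0", "force": 20}}

```text
t: 20.88
tcp_pos: [0.5354, 0.4686, 0.0538]
eef_rot: [1.068, 2.688, -0.137]
wrist_force: [1.2, 1.0, 0.1]
finger_gap: 0.0503
```

```bash
python3 -c "
from h import *
s=state();print(s['tcp_pos'],s['finger_gap'],s['wrist_force'])
print(tiltturn(85.5+.0,15),tiltturn(46.6,15))"
```

```text
[0.53544074 0.46856321 0.0538001 ] 0.050268596058671434 [1.2308336  1.01149814 0.09853994]
[array([-0.1,  0.2, 38.8]), array([  35.8,  -15.6, -137. ])] [array([-0.1,  0.2, -0.1]), array([-34.2,  31.9, 173.8])]
```

Emit:
{"name": "drive_tool", "arguments": {"series": "1 0 0 10 0 0 0; 1 0 0 35 0 0 0; 1 -15 -10 70 0 0 0; 1 -35 -30 105 0 0 0; 1 -60 -60 120 0 0 0; 1 -85 -95 120 0 0 0; 1 -105 -135 120 0 0 0; 1 -115 -180 120 0 0 0; 1 -120 -230 120 0 0 0; 1 -120 -280 120 0 0 5; 1 -120 -330 120 0 0 12; 1 -115 -380 120 0 0 20; 1 -105 -430 120 0 0 28; 1 -90 -480 120 0 0 34; 1 -75 -530 120 0 0 39; 1 -60 -580 120 0 0 39; 1 -48 -620 120 0 0 39; 1 -44 -638 105 0 0 39; 1 -44 -638 95 0 0 39; 1 -44 -638 95 0 0 39"}}

```text
t: 23.38
tcp_pos: [0.4909, -0.168, 0.1488]
eef_rot: [0.106, 2.877, -0.01]
wrist_force: [0.7, 0.7, -1.5]
finger_gap: 0.0501
```

```bash
python3 - <<'E'
from h import *
s=state();print(s["t"],s["tcp_pos"],s["finger_gap"],s["wrist_force"],tiltturn(85.5,15)[0]);c=cam("wrist");im=snapshot("wrist");sc=snapshot("scene")
o=np.zeros((432,800,3),np.uint8);o[:,:576]=cv2.resize(im,(576,432));o[:300,576:]=cv2.resize(sc[100:220,260:350],(224,300),interpolation=cv2.INTER_CUBIC)
cv2.imwrite("pics/w9.png",o)
for X in[(.491,-.17,.015),(.484,-.258,.028)]:print(w2px(c,[X])*1.125)
E
```

```text
23.375 [ 0.49092235 -0.1680062   0.14878322] 0.050054749139098235 [ 0.74032186  0.72455033 -1.49463228] [-0.2  0.1 -0.3]
[[284.41669198 169.14693709]]
[[170.72381524 174.88649008]]
```

View pics/w9.png

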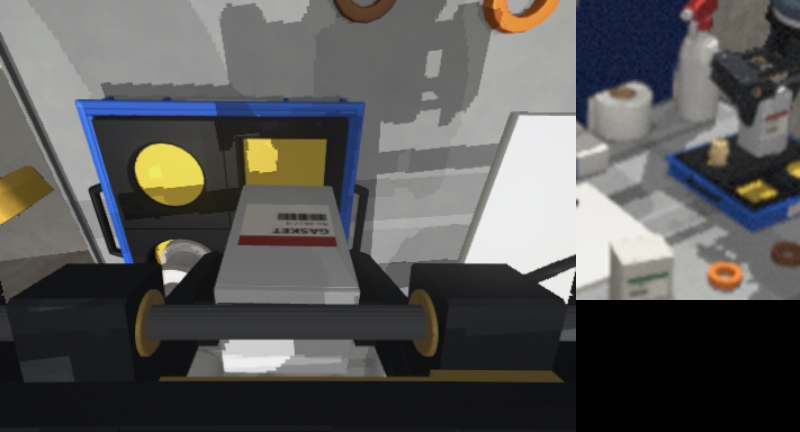

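The carton is upright and square over its pocket at (285,165). I'll lower and release it.

Emit:
{"name": "drive_tool", "arguments": {"series": "1 0 0 -25 0 0 0; 1 0 0 -50 0 0 0; 1 0 0 -65 0 0 0; 1 0 0 -73 0 0 0; 1 0 0 -77 0 0 0; 1 0 0 -79 0 0 0; 1 0 0 -79 0 0 0; 1 0 0 -79 0 0 0; -1 0 0 -79 0 0 0; -1 0 0 -79 0 0 0; -1 0 0 -79 0 0 0; -1 0 0 -79 0 0 0; -1 0 0 -79 0 0 0; -1 0 0 -50 0 0 0; -1 0 0 0 0 0 0; -1 0 0 40 0 0 0; -1 0 0 40 0 0 0; -1 0 0 40 0 0 0"}}

```text
t: 25.72
tcp_pos: [0.4907, -0.1698, 0.1881]
eef_rot: [0.11, 2.877, -0.011]
wrist_force: [-0.0, 0.3, 0.0]
finger_gap: 0.0884
```

```bash
python3 -c "
from h import *
s=state();print(s['tcp_pos'],s['finger_gap'],s['wrist_force'],s['q'].round(2))
c=cam('wrist');im=snapshot('wrist');cv2.imwrite('pics/w10f.png',im);print(w2px(c,[(.491,-.17,.1)]))
print(tiltturn(46.6,15)[0],tiltturn(46.6,18)[0])"
```

```text
[ 0.49071783 -0.16980487  0.18807544] 0.08835220651814987 [-0.0288292   0.27525341  0.04133997] [ 1.    0.43 -0.86  2.1   0.55  0.56  1.28]
[[255.05420468 172.83043465]]
[ -0.2   0.1 -39.1] [ -1.4  -2.7 -39.1]
```

Carton released, with no residual force. For the bearing, I'll grasp it tilted 20°, away from the cloth and with the jaws half open beside the paper. I'll set it on clear table and regrasp it vertically for the shallow pocket. First, check the carton and get the turn.

```bash
python3 -c "
from h import *
print(tiltturn(40,20)[0])
im=cv2.imread('pics/w10f.png');t=snapshot('top');o=np.zeros((384,800,3),np.uint8);o[:,:480]=cv2.resize(im,(480,360))[:0] if 0 else cv2.resize(im,(480,384));o[:320,480:]=cv2.resize(t[150:246,340:436],(320,320),interpolation=cv2.INTER_CUBIC);cv2.imwrite('pics/w10.png',o)"
```

```text
[ -2.5  -4.5 -45.6]
```

View pics/w10.png

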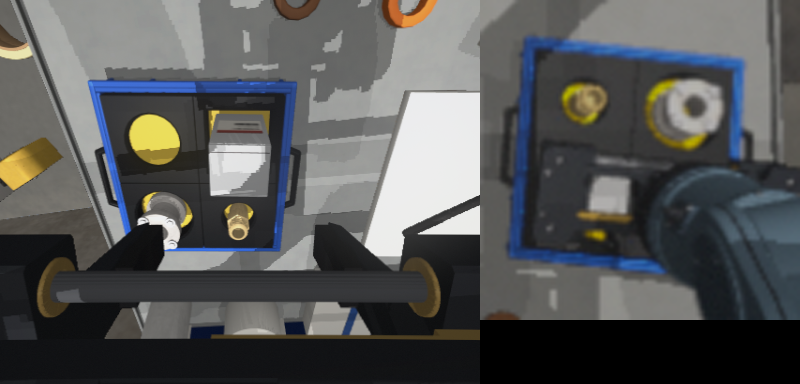

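The carton stands in its pocket at (240,155), and the coupling and fitting are seated too. On to the bearing.

Emit:
{"name": "drive_tool", "arguments": {"series": "-1 -20 50 0 0 0 0; -1 -40 100 0 0 0 -5; -1 -55 150 0 0 0 -12; -1 -65 205 0 0 0 -20; -1 -70 260 0 0 0 -28; -1 -70 315 0 0 0 -36; -1 -65 370 0 -2.5 -4.5 -45.6; -1 -55 425 0 -2.5 -4.5 -45.6; -1 -40 480 0 -2.5 -4.5 -45.6; -0.5 -20 530 -10 -2.5 -4.5 -45.6; -0.5 0 570 -25 -2.5 -4.5 -45.6; -0.5 25 585 -45 -2.5 -4.5 -45.6; -0.5 45 575 -60 -2.5 -4.5 -45.6; -0.5 63 562 -73 -2.5 -4.5 -45.6; -0.5 63 562 -73 -2.5 -4.5 -45.6; -0.5 63 562 -73 -2.5 -4.5 -45.6"}}

```text
t: 27.82
tcp_pos: [0.554, 0.3922, 0.1165]
eef_rot: [1.19, 2.552, -0.21]
wrist_force: [0.4, 0.3, -0.6]
finger_gap: 0.0663
```

```bash
python3 - <<'E'
from h import *
s=state();print(s["t"],s["tcp_pos"],s["finger_gap"],s["wrist_force"],s["q"].round(2),s["joint_torque"].round(1),tiltturn(40,20)[0]);c=cam("wrist");im=snapshot("wrist");sc=snapshot("scene")
o=np.zeros((432,800,3),np.uint8);o[:,:576]=cv2.resize(im,(576,432));o[:336,576:]=cv2.resize(sc[0:270,100:280],(224,336))
cv2.imwrite("pics/w11.png",o)
for X in[(.5765,.3657,.015)]:print(w2px(c,[X])*1.125)
# find the bearing centre by circles near the prediction
x=w2px(c,[(.5765,.3657,.015)])[0]
E
```

```text
27.825 [0.55403084 0.39219692 0.11651246] 0.06634816329009696 [ 0.35231786  0.26827069 -0.59247119] [-0.46  0.85 -0.61  1.52  0.88  1.15 -0.7 ] [  1.3 -63.4  -9.  -19.5   1.    0.9   0. ] [ 0.1  0.1 -0. ]
[[287.44108989 213.48964381]]
```

View pics/w11.png

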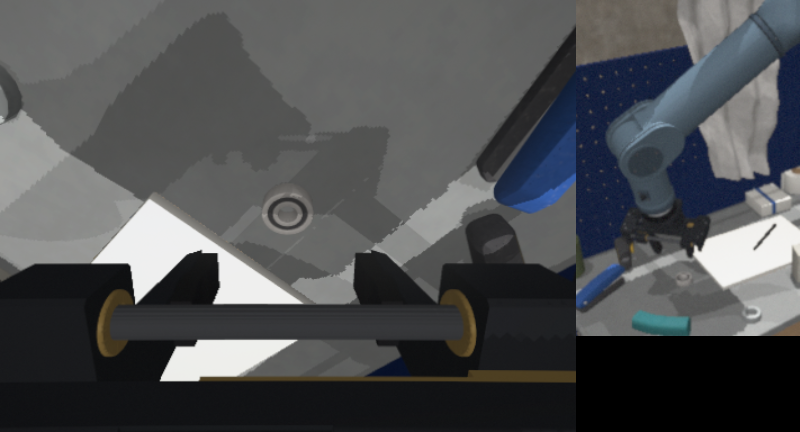

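The bearing is at (287,211), predicted (287,213), and the wrist is clear of the cloth. I'll move in along the tool axis.

Emit:
{"name": "drive_tool", "arguments": {"series": "-0.5 7 -8 -30 0 0 0; -0.5 14 -16 -60 0 0 0; -0.5 19 -22 -85 0 0 0; -0.5 22 -26 -97 0 0 0; -0.5 22 -26 -100 0 0 0; -0.5 22 -26 -100 0 0 0; 1 22 -26 -100 0 0 0; 1 22 -26 -100 0 0 0; 1 22 -26 -100 0 0 0; 1 22 -26 -100 0 0 0; 1 22 -26 -100 0 0 0; 1 22 -26 -100 0 0 0", "force": 20}}

```text
t: 29.42
tcp_pos: [0.5765, 0.3667, 0.0161]
eef_rot: [1.189, 2.552, -0.21]
wrist_force: [-1.3, -0.1, 4.2]
finger_gap: 0.0386
```

```bash
python3 -c "
from h import *
s=state();print(s['t'],s['tcp_pos'],s['finger_gap'],s['wrist_force'],s['joint_torque'].round(1))
print(tiltturn(5,20)[0])"
```

```text
29.425 [0.57648249 0.36671525 0.0160842 ] 0.03859057486245078 [-1.25193305 -0.12259484  4.20287039] [  0.4 -64.8  -8.9 -16.    0.8   0.7   0. ]
[  0.1   0.1 -35. ]
```

Emit:
{"name": "drive_tool", "arguments": {"series": "1 -2 2 10 0 0 0; 1 -8 9 35 0 0 0; 1 -16 18 65 0 0 0; 1 -30 25 95 0 0 0; 1 -55 25 120 0 0 0; 1 -85 5 130 0 0 0; 1 -110 -25 130 0 0 0; 1 -130 -65 130 0 0 0; 1 -140 -110 130 0 0 0; 1 -140 -160 130 0 0 -5; 1 -140 -210 130 0 0 -12; 1 -140 -260 130 0 0 -20; 1 -130 -310 130 0 0 -28; 1 -120 -360 125 0 0 -35; 1 -108 -400 110 0 0 -35; 1 -102 -417 80 0 0 -35; 1 -102 -417 50 0 0 -35; 1 -102 -417 30 0 0 -35; 1 -102 -417 30 0 0 -35; 1 -102 -417 30 0 0 -35"}}

```text
t: 31.92
tcp_pos: [0.4752, -0.0499, 0.047]
eef_rot: [1.932, 2.111, -0.341]
wrist_force: [0.3, 0.1, -0.8]
finger_gap: 0.0384
```

```bash
python3 -c "
from h import *
s=state();print(s['t'],s['tcp_pos'],s['finger_gap'],s['wrist_force'],tiltturn(5,20)[0])
c=cam('wrist');im=snapshot('wrist');cv2.imwrite('pics/w12f.png',im)"
```

```text
31.925 [ 0.47520426 -0.04989475  0.04699933] 0.03835349956784567 [ 0.33233148  0.12265117 -0.75100065] [ 0.1  0.1 -0.1]
```

Emit:
{"name": "drive_tool", "arguments": {"series": "1 0 0 -15 0 0 0; 1 0 0 -25 0 0 0; 1 0 0 -29 0 0 0; 1 0 0 -30.5 0 0 0; 1 0 0 -30.5 0 0 0; 1 0 0 -30.5 0 0 0; -0.5 0 0 -30.5 0 0 0; -0.5 0 0 -30.5 0 0 0; -0.5 0 0 -30.5 0 0 0; -0.5 0 0 -30.5 0 0 0; -0.5 -2 10 0 0 0 0; -0.5 -3 25 40 0 0 0; -0.5 -4 36 70 0 0 0; -0.5 -4 36 70 0 0 0"}}

```text
t: 33.72
tcp_pos: [0.4718, -0.0134, 0.1175]
eef_rot: [1.932, 2.11, -0.337]
wrist_force: [-0.6, -0.4, -0.3]
finger_gap: 0.066
```

```bash
python3 -c "
from h import *
s=state();print(s['t'],s['tcp_pos'],s['finger_gap'],s['wrist_force'],tiltturn(-4.5,0)[0])
c=cam('wrist');im=snapshot('wrist');cv2.imwrite('pics/w13f.png',im)
x=w2px(c,[(.475,-.05,.015)])[0];print(x)
g=cv2.medianBlur(cv2.cvtColor(im,cv2.COLOR_BGR2GRAY),3)
print(cv2.HoughCircles(g,cv2.HOUGH_GRADIENT_ALT,1.2,5,param1=150,param2=.6,minRadius=5,maxRadius=50))"
```

```text
33.725 [ 0.47182407 -0.01338534  0.11746049] 0.065991986754049 [-0.56384833 -0.44496771 -0.26823396] [20.1  0.4 -9.5]
[254.22572412 190.60328484]
[[[252.       196.8       16.642046]
  [252.       196.8       36.574795]
  [142.8      224.4       18.068647]
  [145.2      132.        28.711576]
  [234.       253.2       24.052387]
  [307.2      318.        20.647945]
  [145.2      132.        16.778593]
  [264.       208.8       26.76389 ]
  [434.4      190.8       40.970566]
  [108.       178.8       33.15236 ]
  [224.4       40.8       38.92733 ]
  [231.6      244.8       29.281864]
  [115.2      300.        38.80224 ]
  [109.2      250.8       20.314798]
  [296.4      261.6       16.650034]
  [145.2      234.        28.98485 ]
  [378.       175.2       26.70791 ]
  [163.2      244.8       32.5354  ]
  [310.8      198.        24.201283]
  [174.       244.8       24.251863]
  [306.       229.2       13.104916]
  [363.6      218.4       20.396929]
  [231.6      244.8       17.299994]
  [242.4       44.4       13.830742]
  [416.4      174.        20.049679]
  [102.       303.6       14.387442]
  [375.6      238.8       12.770435]
  [222.       241.2       14.825012]
  [105.6      267.6       11.215624]
  [279.6      247.2       13.917352]
  [240.        69.6       14.988508]
  [172.8      116.4       14.857482]
  [403.2      270.        12.648499]
  [430.8      218.4       16.643557]
  [169.2      325.2       17.814207]
  [180.       123.6       13.227247]
  [423.6      218.4       13.781699]
  [  7.2      333.6       15.009415]
  [306.       265.2       10.063185]
  [487.2      100.8       10.479479]
  [ 40.8      219.6       12.608303]
  [218.4      132.         9.707793]
  [ 13.2      325.2       12.213414]
  [426.       225.6       10.615818]]]
```

Image code puts the bearing's concentric rings at (252,197), about 4 mm towards −y from the release point, i.e. (.473,−.053). I'll regrasp it vertically and high on the rim.

Emit:
{"name": "drive_tool", "arguments": {"series": "-0.5 1 -15 0 8 0 -4; -0.5 2 -30 0 16 0 -8; -0.5 2 -40 0 20.1 0.4 -9.5; -0.5 2 -40 -20 20.1 0.4 -9.5; -0.5 2 -40 -50 20.1 0.4 -9.5; -0.5 2 -40 -75 20.1 0.4 -9.5; -0.5 2 -40 -90 20.1 0.4 -9.5; -0.5 2 -40 -97 20.1 0.4 -9.5; -0.5 2 -40 -97 20.1 0.4 -9.5; -0.5 2 -40 -97 20.1 0.4 -9.5; 1 2 -40 -97 20.1 0.4 -9.5; 1 2 -40 -97 20.1 0.4 -9.5; 1 2 -40 -97 20.1 0.4 -9.5; 1 2 -40 -97 20.1 0.4 -9.5; 1 2 -40 -97 20.1 0.4 -9.5; 1 2 -40 -97 20.1 0.4 -9.5", "force": 25}}

```text
t: 35.78
tcp_pos: [0.4726, -0.0546, 0.0189]
eef_rot: [-2.305, -2.13, 0.006]
wrist_force: [0.5, -0.7, 4.2]
finger_gap: 0.0383
```

Emit:
{"name": "drive_tool", "arguments": {"series": "1 0 0 10 0 0 0; 1 0 0 35 0 0 0; 1 0 0 75 0 0 0; 1 0 0 115 0 0 0; 1 0 0 145 0 0 0; 1 0 -20 160 0 0 0; 1 2 -60 160 0 0 0; 1 4 -105 160 0 0 0; 1 7 -150 160 0 0 0; 1 10 -190 160 0 0 0; 1 11 -203 155 0 0 0; 1 11 -203 130 0 0 0; 1 11 -203 105 0 0 0; 1 11 -203 105 0 0 0; 1 11 -203 105 0 0 0"}}

```text
t: 37.65
tcp_pos: [0.4838, -0.2568, 0.1245]
eef_rot: [-2.303, -2.132, 0.006]
wrist_force: [0.3, -0.1, -1.2]
finger_gap: 0.0383
```

```bash
python3 - <<'E'
from h import *
s=state();print(s["t"],s["tcp_pos"],s["finger_gap"],s["wrist_force"],tiltturn(-4.5,0)[0]);c=cam("wrist");im=snapshot("wrist")
cv2.imwrite("pics/w14.png",cv2.resize(im,(640,480)))
for X in[(.484,-.258,.028),(.573,-.266,.065),(.491,-.17,.1)]:print(w2px(c,[X])*1.25)
E
```

```text
37.65 [ 0.4838374  -0.2567794   0.12447077] 0.03831591115882089 [ 0.2612545  -0.09054425 -1.21351381] [ 0.  -0.3 -0.1]
[[319.46673493 245.51268713]]
[[476.47011731 265.85516168]]
[[320.18440259  88.55692393]]
```

View pics/w14.png

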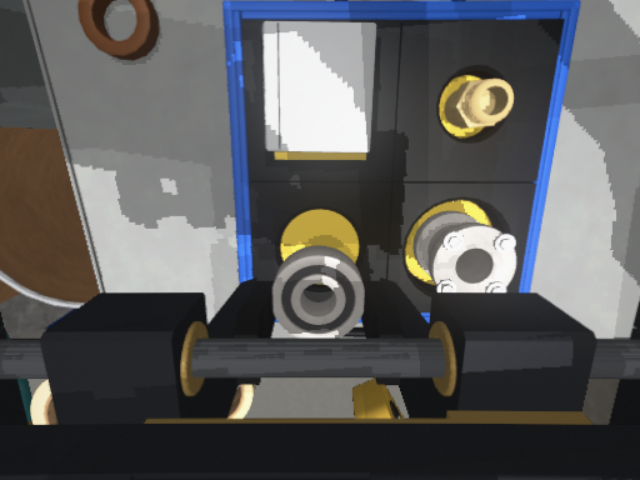

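The bearing is held level at (318,295) over its pocket at (320,245), and the other three parts are seated. I'll lower it and open only part-way, beside the coupling.

Emit:
{"name": "drive_tool", "arguments": {"series": "1 0 -0.5 -25 0 0 0; 1 0 -0.5 -50 0 0 0; 1 0 -0.5 -65 0 0 0; 1 0 -0.5 -72 0 0 0; 1 0 -0.5 -75 0 0 0; 1 0 -0.5 -76.5 0 0 0; 1 0 -0.5 -76.5 0 0 0; 1 0 -0.5 -76.5 0 0 0; -0.2 0 -0.5 -76.5 0 0 0; -0.2 0 -0.5 -76.5 0 0 0; -0.2 0 -0.5 -76.5 0 0 0; -0.2 0 -0.5 -76.5 0 0 0; -0.2 0 -0.5 -60 0 0 0; -0.2 0 -0.5 -20 0 0 0; -0.2 0 -0.5 40 0 0 0; -0.2 0 -0.5 80 0 0 0; -0.2 0 -0.5 80 0 0 0; -0.2 0 -0.5 80 0 0 0"}}

```text
t: 39.95
tcp_pos: [0.4828, -0.258, 0.2037]
eef_rot: [-2.304, -2.13, 0.007]
wrist_force: [0.3, 0.1, -1.0]
finger_gap: 0.053
```

```bash
python3 - <<'E'
from h import *
s=state();print(s["t"],s["tcp_pos"],s["finger_gap"],s["wrist_force"]);c=cam("wrist");im=snapshot("wrist");t=snapshot("top")
o=np.zeros((432,800,3),np.uint8);o[:,:576]=cv2.resize(im,(576,432));o[:112,576:]=cv2.resize(t[165:265,95:295],(224,112),interpolation=cv2.INTER_AREA)
o[120:320,576:776]=cv2.resize(snapshot("scene")[120:200,290:370],(200,200),interpolation=cv2.INTER_CUBIC)
cv2.imwrite("pics/w15.png",o)
for X in[(.484,-.258,.043),(.573,-.266,.065),(.58,-.177,.066),(.491,-.17,.1)]:print(w2px(c,[X])*1.125)
a=cv2.imread("pics/top0.png")
for n,u,v in(("spacer",205,248),("green",275,233)):
    d=cv2.absdiff(a,t)[v-14:v+14,u-16:u+16];print(n,"diff",d.mean().round(1),d.max())
E
```

```text
39.95 [ 0.4828207  -0.25803661  0.20369445] 0.05301434184936501 [ 0.27585742  0.10299389 -1.01883571]
[[288.72384261 200.26749009]]
[[391.85637525 207.10100469]]
[[402.23555846  97.58222307]]
[[289.34664554  93.57261085]]
spacer diff 2.3 5
green diff 2.5 4
```

The viewer limit is reached, so I'll check the bearing numerically.

```bash
python3 - <<'E'
from h import *
s=state();print(s["wrist_force"],s["qd"].round(3));c=cam("wrist");im=snapshot("wrist")
g=cv2.medianBlur(cv2.cvtColor(im,cv2.COLOR_BGR2GRAY),3)
x=w2px(c,[(.484,-.258,.043)])[0];print("pred",x)
C=cv2.HoughCircles(g,cv2.HOUGH_GRADIENT_ALT,1.2,5,param1=150,param2=.6,minRadius=6,maxRadius=45)[0]
for q in C:
    if np.hypot(*(q[:2]-x))<20:print(q,px2w(c,q[:2],.043).round(4))
E=w2px(c,[(.484+.02*np.cos(a),-.258+.02*np.sin(a),.043) for a in np.linspace(0,6.2,12)]);print("exp r",np.ptp(E,axis=0)/2)
E=w2px(c,[(.484+.027*np.cos(a),-.258+.027*np.sin(a),.035) for a in np.linspace(0,6.2,12)]);print("pocket r",np.ptp(E,axis=0)/2)
hsv=cv2.cvtColor(im,cv2.COLOR_BGR2HSV);m=cv2.inRange(hsv,(22,120,60),(35,255,255))
u,v=x.astype(int);print("yellow row",''.join('Y' if k else '.' for k in m[v,u-30:u+31]),"\nyellow col",''.join('Y' if k else '.' for k in m[v-30:v+31,u]))
E
```

```text
[-0.59091416  0.31626001 -0.54660921] [-0.001  0.005 -0.002 -0.003 -0.002 -0.001  0.001]
pred [257.17178115 178.71761219]
[256.8      176.4       23.134315] [ 0.4838 -0.2555  0.043 ]
[256.8      176.4       12.042621] [ 0.4838 -0.2555  0.043 ]
exp r [18.83525954 18.38755228]
pocket r [24.81151425 24.24623133]
yellow row ......Y.................Y...YYYYYYY..............YYYYYY...... 
yellow col .....YYYY.....................YYY..................Y.........
```

```bash
python3 -c "
from h import *
print(hand_in())"
```

```text
the job is handed in; nothing more can be done
None
```

All four parts are in their own pockets, released with the gripper clear above the tray, and I handed the job in at about 40 s of the 128 s. No verdict was reported.

- **Coupling and fitting:** I placed both vertically. In the pictures they stand upright within a few millimetres of the pocket centres.
- **Red carton:** I took it with the tool tilted 15° to stay clear of the hanging cloth. The pictures after release show it square and upright in its pocket.
- **Bearing:** I took it tilted 20°, set it down on clear table, then regrasped it vertically for the shallow pocket.
- **Bearing check, numbers only:** I miscounted the pictures, and the viewer refused the last one at its limit. Image code finds the bearing about 3 mm from the pocket centre, well inside the 12 mm allowed. I did not confirm its seating by eye. The yellow margin around it looked uneven, with about 6 pixels on one side and 1 on the other. I put that down to shadow.
- **Green carton and spacer ring:** both are unchanged between the first and last top pictures; the difference is only image noise.
- **Readings that disagreed:** the finger gap read 45.6 mm on the 52 mm coupling flange and 27.5 mm on the 24 mm hexagon. Both grips looked centred and held, so I carried on.

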